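Reset the saw board's length stop to the pencil line

ROBOT

A 6-joint arm with a two-finger parallel gripper is mounted at the origin on the work surface. World frame = base frame: x ahead of the robot, y to its left, z up, the work surface at z = 0. Lengths are in m, angles in rad, forces in N, time in s.
With the tool pointing down it reaches from about 0.375 to 0.975 m from the base axis. Payload 3.8 kg.
Tool frame: the origin (TCP) lies on the centre line of the jaws, within the pads' length; the fingertips stand 19 mm ahead of it and the grasp point (between the pads) is the TCP; z points along the fingers, y is the line along which they close (so a half turn about z gives the same grasp; the last joint's range is limited). The gripper opens to 88 mm and grips with 3 to 60 N. Pads are 18 mm wide; open, the fingers measure 123 mm over their backs; the gripper's body (75 mm by 187 mm) begins 45 mm behind the grasp point.
Start: joints at [-1.217, 0.264, 1.604, -0, 1.274, -0.037], TCP at [0.257, -0.624, 0.258] pointing down, gripper open.
Joint ranges: [-2.63, 2.63], [-0.94, 2.18], [0.31, 2.57], [-1.31, 4.45], [0, 2.66], [-2.55, 2.55]. Speed limits (rad/s): [2.57, 2.57, 3.14, 3.14, 3.14, 3.14].

INTERFACE

Orientations are given as a unit quaternion [x, y, z, w].
In Python, from workcell import bot gives the robot as it stands. The module is installed in compiled form; this text tells all that it offers.
- The arm moves only by the tool send_rows, never from a script. Its argument "deltas" is text: rows parted by semicolons, each of 4 numbers parted by spaces: the shift along the world's x, y, z in m, then the turn about the world's z in rad. In form: dx dy dz yaw; .... A call has exactly 5 rows; each row shifts and turns the commanded pose from where the row before left it; what a row does not reach is not made up. A row lasts 1/8 s, in which the tool goes at most 62.5 mm and 10.7 degrees, less where a joint would pass 70% of its speed; a pose out of reach is approached as far as the arm can. A call is refused whole if a number of a shift passes 0.0625 or a number of a turn 0.188, either way. A call with a gripper value outside its range is refused whole. "jaw" is the closure, from 0 (fully open) to 1 (shut), set as the call begins (left out, the last holds). The fingers move at their own pace and stop on an object; "grip_force" is the grip in N (left out, the last holds). Time passes only in rows, so rows that do not move let the fingers close, or fill a call up. It gives the time, the measured TCP pose, the force, the opening and the grip force at its end, in the units of the state.
- bot.read_state(): the state, without advancing time (a new reading comes with each control period).
- bot.get_image(name): name is "side" or "top"; returns (picture, depth): 400x640x3 uint8, blue, green, red; 400x640 float32, m along the optical axis (not along the pixel's ray), 0 where there is no reading.
- bot.calibration(name): a dict with "fovy" (degrees; the focal length in pixels is half the picture's height over the tangent of half this angle, whatever the lens; pixels are square), "cx", "cy" (the principal point, pixels), "cam_to_world" (4x4, takes a point from camera to world coordinates). Camera axes: x right, y up, looking along -z (the intrinsics and any distortion apply to the point x, -y, -z); pixel columns grow to the right and rows downward; lengths in m; the calibration is good to about 2 mm. A picture is of the moment at which its call begins. calibration takes no time and is no camera call.
- bot.job_done(): hands the job in; it is judged then, once.
The state is a dict: "time": time; "qpos": joint angles; "joint_vel": joint speeds; "effort": joint torques, N m; "tool_pos": TCP position; "tcp_rot": TCP orientation; "force": force on the tool from outside, world axes, zero at the start; "torque": the same for the moment, N m; "finger_gap": finger opening in m; "finger_force": force on a finger pad.
Only numpy, scipy, OpenCV 4.12 (cv2) and the standard library are available. Lean on these libraries where they do the work, as an engineer would, in place of code of your own. Each camera call takes 0.05 s, during which the arm holds its last target. There are 200 camera calls.

TASK

On the crosscut board, set the length stop to the pencil line for the next size: pull up the spring index knob, slide the stop carriage one notch to the left, away from the saw gate, and let the pin drop fully home in that notch. Then turn the fine-adjust knob until the tip of the pointer is on the pencil line, and leave it there. Leave the things lying on the board and beside it where they are.

Things in the scene. Friction and masses are not known exactly. Their poses are not given: they have to be found in the camera images.
- stop_fence: Crosscut board fixed to the bench: plywood base 580 x 240 x 18 mm with an aluminium fence rail (44 mm wide, top 58 mm above the bench) along its far side. Origin on the bench surface (underside of the base), 50 mm nearer than the rail's centre line. Its y axis runs along the rail, to the robot's left; -y is towards the wooden saw gate at the right-hand end; x points across the rail, away from the robot; z up. The rail's top has a row of index holes 32 mm apart.
- carriage (a joint): The aluminium stop carriage, a saddle 150 mm long and 58 mm wide on the rail (top 75.5 mm above the bench), slides along the board's y axis: m, positive to the left, away from the saw gate. 0 = the notch it starts in, 0.032 = next notch to the left. The index pin locks it with about 0.4 mm of play each way; unlocked it takes about 3 N to slide. It can travel from -0.067 to 0.131.
- plunger (a joint): The spring index plunger on the carriage's left half, moves straight up and down: m, 0 = pin fully home in a notch, grows as the knob is pulled up, 0.014 = stop at full pull. The pin enters the rail 9 mm, so it is clear of the notch from 0.009 up, and reads about 0.009 when it rides on the rail between notches. The spring pushes it down with 6 N at home and 11 N fully pulled. The nose is round: let go within about 2.5 mm of a notch, the pin drops in and centres the carriage.
- index_knob (a point): Centre of the index plunger's pull knob: plain upright black cylinder 29 mm across and 30 mm tall (from 15 mm below this point to 16 mm above it), at 113 mm above the bench when the pin is home; rides with the carriage and rises with the pull. It stands on a 25 mm steel body whose top is 19.5 mm below this point.
- fine_knob_centre (a point): Centre of the fine-adjust knob: wider scalloped black knob 43 mm across and 28 mm tall (14 mm either side of this point), upright axis, 101.5 mm above the bench, on the carriage's right half, 84 mm to the right of the index knob and 12 mm nearer the robot. The carriage's top is 26 mm below this point; nothing taller stands within 60 mm of its axis.
- fine_knob (a joint): Angle of the fine-adjust knob: rad, 0 to 3.0, grows clockwise seen from above. A 10 mm pinion moves the stop bar with the pointer along the carriage: 10 mm to the left per rad clockwise, to the right counter-clockwise. It stays where it is left; about 0.08 N m to turn.
- stop_bar: The steel stop bar on the near side of the carriage (108 x 14 x 13 mm) with its hanging stop foot (20 x 9 x 44 mm) and the pointer blade; moved only by the fine-adjust knob, along the carriage. Its axes are the board's; its origin is merely a reference point on the bench surface below the carriage, 50 mm nearer than the rail's centre line.
- pointer_tip (a point): Tip of the steel pointer blade on the stop bar, on the near side of the rail: a flat half-arrow 28 mm long that points at the robot, straight edge on the right, 1.6 mm wide at this tip, 3 mm above the story stick (29 mm above the bench).
- pencil_line: Pencil line 3 mm wide and 70 mm long drawn square across the story stick (a thin pale lath 72 mm wide lying along the near side of the fence), with a small crow's foot at its near end. Origin at the middle of the line, 24 mm above the bench; its axes are parallel to the board's: x along the line, y along the rail to the left. It does not move. When the carriage is in the next notch, it lies within the fine adjustment's travel.
- try_square_mid (a point): Bystander: try square lying on the near part of the board (wooden stock 110 mm, steel blade 150 mm, up to 18 mm high); point at the middle of its stock.
- offcut_mid (a point): Bystander: pine offcut 120 x 45 x 28 mm lying on the near right of the board; point at its centre.
- pencil_mid (a point): Bystander: flat carpenter's pencil 170 mm long lying on the near part of the board; point at its middle.
- mug_mid (a point): Bystander: white mug 95 mm tall, standing on the bench beside one end of the board; point on its axis, half-way up.
- tape_mid (a point): Bystander: tape measure 75 x 42 x 70 mm standing on the bench beside one end of the board; point at its centre.

How it is judged:
On the way, in this order (a step that is already met when the one before it is completed fails the run):
1. the index knob is pulled up until the pin is clear of its notch (value of joint plunger above 0.0085 m), for 0.05 s.
2. the carriage stands in the next notch to the left with the pin fully home (value of joint plunger below 0.002 m and value of joint carriage between 0.03 and 0.034 m), for 0.2 s.
At the end, for the whole second after the job is handed in: The carriage is locked in the next notch to the left (joint within 2 mm of 0.032) with the plunger home (less than 2 mm up), the pointer tip is within 2.5 mm of the middle of the pencil line measured along the rail, and the fine knob is at rest (all of step 2 and y of pointer_tip in the frame of pencil_line between -0.0025 and 0.0025 m and velocity of joint fine_knob between -0.05 and 0.05 rad/s); the robot touches nothing.
It fails at once if the try square, offcut or pencil on the board is shifted by more than 20 mm (distance of any of try_square_mid, offcut_mid, pencil_mid from where it was at the start of the episode above 0.02 m).
It fails at once if the mug or the tape measure beside the board is shifted by more than 20 mm (distance of any of mug_mid, tape_mid from where it was at the start of the episode above 0.02 m).
It fails at once if the stop bar, its foot or its pointer is pushed along by force (over 6 N on it) instead of with the knob (contact force between anything else and stop_bar above 6 N).
It also fails if it takes over 58 s, if anything falls off the work surface, if the arm or the gripper's body presses on something with over 40 N, if the wrist force passes 120 N, or if a joint passes its speed limit or range.

## Working session

There is one attempt and no reset: what is moved stays moved. The work goes in short steps, Python scripts to look and compute and a tool call to move; the robot and the scene stay as the last step left them, time stands still between calls to the robot, and variables do not carry over. Pictures are saved under pics/ and viewed, at most 10 in all, crops included, and the job is handed in when it is done.

Besides the shell and the picture viewer there is one more tool, called after "Call:" as a command line: name --argument value ..., lists and objects as JSON in quotes. send_rows: Moves the arm, as the interface text tells. Its arguments: {"type":"object","properties":{"deltas":{"type":"string"},"jaw":{"type":"number"},"grip_force":{"type":"number"}},"required":["deltas"]}

```bash
mkdir -p pics
cat > h.py <<'E'
import numpy as np, cv2
from workcell import bot
def cam(n):
    c=bot.calibration(n); f=200/np.tan(np.radians(c["fovy"])/2); return c,f,np.array(c["cam_to_world"])
def ray(n,u,v):
    c,f,T=cam(n); d=T[:3,:3]@np.array([(u-c["cx"])/f,-(v-c["cy"])/f,-1]); return T[:3,3],d
def onz(n,u,v,z):
    o,d=ray(n,u,v); return o+d*(z-o[2])/d[2]
def cloud(n,D):
    c,f,T=cam(n); v,u=np.mgrid[:400,:640]
    P=np.stack([(u-c["cx"])/f*D,-(v-c["cy"])/f*D,-D],-1); return P@T[:3,:3].T+T[:3,3]
def proj(n,p):
    c,f,T=cam(n); q=T[:3,:3].T@(np.array(p)-T[:3,3]); return c["cx"]+f*q[0]/-q[2], c["cy"]-f*q[1]/-q[2]
E
python3 - <<'E'
from h import *
for n in("top","side"):
    I,D=bot.get_image(n); cv2.imwrite(f"pics/{n}0.png",I); np.savez(f"{n}0.npz",I=I,D=D); print({k:(v if k!="cam_to_world" else np.round(v,3).tolist()) for k,v in bot.calibration(n).items()})
print(bot.read_state())
E
```

```text
{'fovy': 51.69152430188513, 'cx': 314.2526385735197, 'cy': 199.94020829711923, 'cam_to_world': [[-0.015, 0.992, -0.124, 0.326], [-1.0, -0.013, 0.014, -0.003], [0.012, 0.124, 0.992, 1.281], [0.0, 0.0, 0.0, 1.0]]}
{'fovy': 43.3489270040416, 'cx': 317.38386161515336, 'cy': 201.9829667903079, 'cam_to_world': [[0.962, 0.143, -0.233, 0.076], [-0.272, 0.562, -0.781, -1.322], [0.019, 0.815, 0.579, 1.056], [0.0, 0.0, 0.0, 1.0]]}
{'time': 0.1, 'qpos': array([-1.21691220e+00,  2.64678965e-01,  1.60521897e+00, -1.51945239e-05,
        1.27368320e+00, -3.69284492e-02]), 'joint_vel': array([-0.00087733, -0.00345001, -0.00393421, -0.00128479,  0.00152266,
       -0.00072502]), 'effort': array([ 3.05771391e-04, -5.03619003e+01, -3.58071506e+01,  7.31151598e-02,
        2.33401236e-02, -4.23265988e-05]), 'tool_pos': array([ 0.2569056 , -0.62355974,  0.25652165]), 'tcp_rot': array([ 9.80967945e-01,  1.94167201e-01, -1.64077519e-04, -9.80635106e-04]), 'force': array([-0.10094321, -0.28678871, -0.68829448]), 'torque': array([-0.00591505,  0.03396671, -0.0531149 ]), 'finger_force': 0.0, 'finger_gap': 0.08817461890856322}
```

View pics/top0.png

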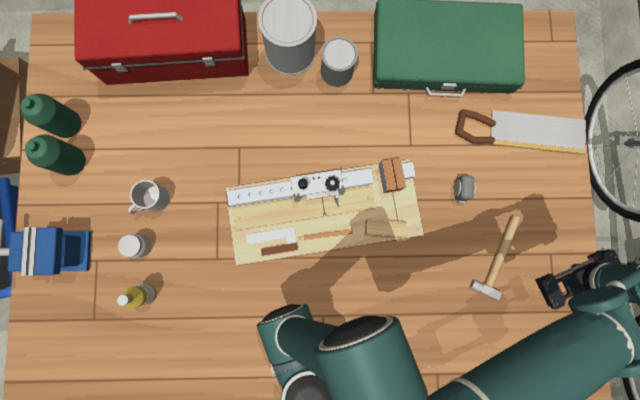

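View pics/side0.png

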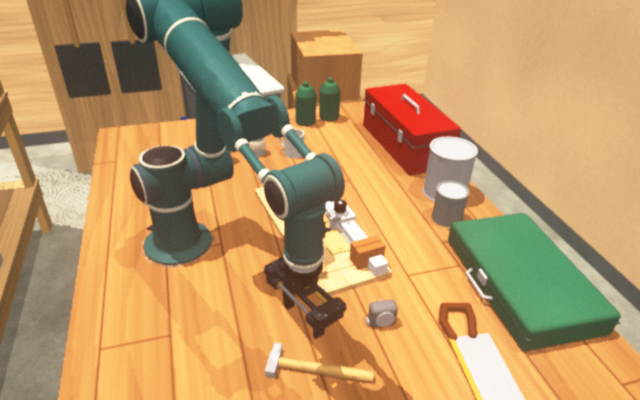

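The top view shows the board at about (230–420, 160–265), with the index knob near (303,183) and the fine knob near (332,183). In the side view the arm partly hides the board.

Run:
```python
from h import *
z=np.load("top0.npz"); I,D=z["I"],z["D"]; P=cloud("top",D)
cv2.imwrite("pics/crop1.png",cv2.resize(I[155:245,270:400],None,fx=6,fy=6,interpolation=cv2.INTER_CUBIC))
# rail holes/edges direction: use height masks
S=(slice(150,275),slice(215,435)); Z=P[...,2]
for a,b,nm in((0.05,0.064,'rail'),(0.068,0.08,'carr'),(0.107,0.122,'knobF'),(0.122,0.14,'knobI')):
    m=np.zeros(Z.shape,np.uint8); m[S]=((Z>a)&(Z<b))[S]
    n,l,s,c=cv2.connectedComponentsWithStats(m)
    for i in range(1,n):
        if s[i,4]>25:
            q=P[l==i]; r=cv2.minAreaRect(np.argwhere(l==i)[:,::-1].astype(np.float32)); print(nm,c[i].round(1),s[i,4],q.mean(0).round(4),np.round(r[1],1),round(r[2],1))
m=(Z>0.05)&(Z<0.064); mm=np.zeros_like(m); mm[S]=m[S]; q=P[mm][:,:2]
print("line",cv2.fitLine(q.astype(np.float32),cv2.DIST_HUBER,0,.001,.001).ravel())
for u,v in((303,183),(332,183),(322,210),(390,205),(345,225)): print(u,v,P[v,u].round(4))
```

```text
rail [408.4 169.1] 163 [ 0.5688 -0.3059  0.0575] [14.7 11. ] 78.7
rail [357.4 177.2] 448 [ 0.546  -0.1508  0.0574] [14.8 30.7] 80.5
rail [259.1 192.7] 930 [0.5027 0.1447 0.0576] [15.  66.4] 81.0
carr [316.6 185. ] 907 [ 0.521  -0.0273  0.0749] [27.4 50.6] 81.1
knobF [332.2 182.2] 165 [ 0.5218 -0.0711  0.115 ] [14. 14.] 90.0
knobI [302.6 182. ] 74 [0.5216 0.0133 0.1266] [8. 9.] 90.0
line [ 0.1518747  -0.98839974  0.5193844   0.01754454]
303 183 [0.5185 0.0123 0.1279]
332 183 [ 0.5184 -0.0702  0.122 ]
322 210 [ 0.4512 -0.0435  0.0263]
390 205 [ 0.4646 -0.2537  0.0191]
345 225 [ 0.405  -0.1136  0.0166]
```

View pics/crop1.png

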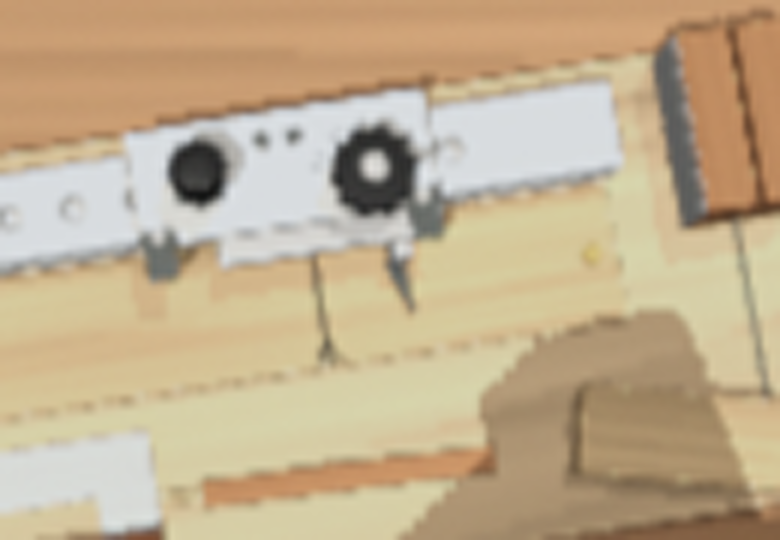

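The crop shows the index knob at crop (197,172), the fine knob at (374,168), the pencil line from (315,255) to (327,352), and the pointer tip at (411,308). The measured heights and the 84/12 mm knob spacing match the text, and the board yaw is about 8.7°. I'll move above the index knob.

Call:
send_rows --deltas "0.0176 0.0425 0 -0.0159;0.0176 0.0425 0 -0.0159;0.0176 0.0425 0 -0.0159;0.0176 0.0425 0 -0.0159;0.0176 0.0425 0 -0.0159" --jaw 0.36 --grip_force 40

```text
time: 0.72
tool_pos: [0.3453, -0.4099, 0.2572]
tcp_rot: [0.988, 0.155, -0.0, -0.0]
force: [-0.4, 0.4, -0.3]
finger_gap: 0.0567
finger_force: 0.0
```

Call:
send_rows --deltas "0.0176 0.0425 0 -0.0159;0.0176 0.0425 0 -0.0159;0.0176 0.0425 0 -0.0159;0.0176 0.0425 0 -0.0159;0.0176 0.0425 0 -0.0159"

```text
time: 1.35
tool_pos: [0.4332, -0.1976, 0.2574]
tcp_rot: [0.993, 0.115, -0.0, -0.0]
force: [1.0, 0.5, 0.3]
finger_gap: 0.0568
finger_force: 0.0
```

Call:
send_rows --deltas "0.0176 0.0425 0 -0.0159;0.0176 0.0425 0 -0.0159;0.0176 0.0425 0 -0.0159;0.0176 0.0425 0 -0.0159;0 0 0 0"

```text
time: 1.98
tool_pos: [0.5039, -0.0267, 0.2572]
tcp_rot: [0.996, 0.086, -0.0, -0.0]
force: [0.3, -1.1, 0.6]
finger_gap: 0.0563
finger_force: 0.0
```

Run:
```python
from h import *
s=bot.read_state(); print(s["time"],s["tool_pos"],s["tcp_rot"],s["qpos"],s["finger_gap"])
q=s["tcp_rot"]; print(np.degrees(2*np.arctan2(q[1],q[0])-np.pi/2)+180)
def fy(p): return np.dot(np.array(p)[:2],[-0.1519,0.9884])
g=lambda a,b,z: onz("top",270+(a+.5)/6-.5,155+(b+.5)/6-.5,z)
L1=g(315,255,.0255);L2=g(327,352,.0255);t=g(411,308,.029); print(L1,L2,t,fy(L1),fy(L2),fy(t))
```

```text
1.975 [ 0.50389683 -0.02667278  0.25723261] [ 9.96282921e-01  8.61400536e-02 -3.35697882e-04 -3.46792261e-04] [-1.02603439e-01 -6.08158051e-02  1.96077028e+00  5.86551597e-04
  1.24242790e+00  1.29550961e+00] 0.056289894109967875
99.88317235671552
[ 0.49109476 -0.0444321   0.0255    ] [ 0.44121113 -0.04969173  0.0255    ] [ 0.46278399 -0.0927265   0.029     ] -0.11851398476988806 -0.11613527730848618 -0.16194775862286365
```

Call:
send_rows --deltas "0.0086 0.02 0 -0.01;0.0085 0.02 0 -0.01;0 0 -0.03 0;0 0 -0.03 0;0 0 0 0"

```text
time: 2.6
tool_pos: [0.5179, 0.01, 0.1948]
tcp_rot: [0.997, 0.074, -0.003, -0.0]
force: [0.8, -0.3, -0.1]
finger_gap: 0.0563
finger_force: 0.0
```

Run:
```python
from h import *
I,D=bot.get_image("side"); cv2.imwrite("pics/s1.png",cv2.resize(I[150:290,240:420],None,fx=4,fy=4,interpolation=cv2.INTER_CUBIC))
print(proj("side",[.5216,.0133,.129]),proj("side",bot.read_state()["tool_pos"]),bot.read_state()["tool_pos"])
```

```text
(np.float64(331.4731372931886), np.float64(184.72943272373502)) (np.float64(331.83564518142856), np.float64(168.0441871817711)) [0.51934736 0.01006143 0.19662184]
```

View pics/s1.png

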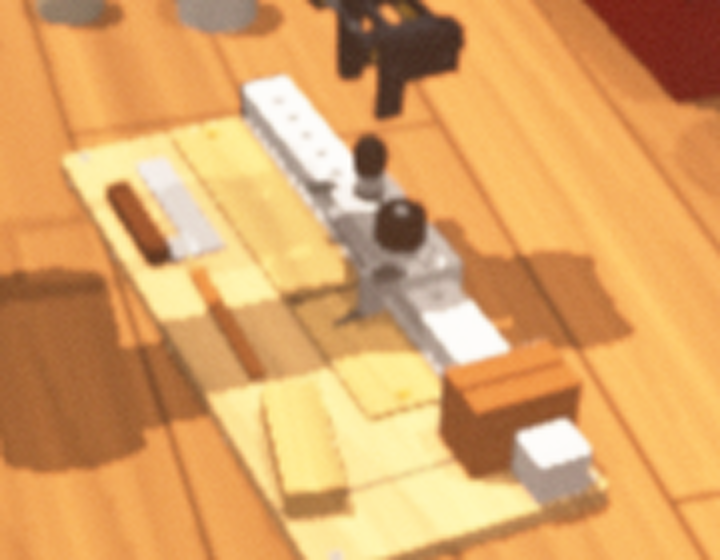

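The crop shows the gripper above the index knob. The knob top is at crop (370,140), or pixel (332.5,185), and the prediction was (331.5,184.7), so they agree. Descend and grip.

Call:
send_rows --deltas "0.0015 0.003 -0.025 0;0 0 -0.025 0;0 0 -0.02 0;0 0 -0.009 0;0 0 0 0"

```text
time: 3.28
tool_pos: [0.5225, 0.0136, 0.1193]
tcp_rot: [0.997, 0.074, 0.0, 0.0]
force: [1.0, 0.1, 0.2]
finger_gap: 0.0558
finger_force: 0.0
```

Call:
send_rows --deltas "0 0 0 0;0 0 0 0;0 0 0 0;0 0 0 0;0 0 0 0" --jaw 1

```text
time: 3.9
tool_pos: [0.5226, 0.0137, 0.1194]
tcp_rot: [0.997, 0.074, 0.001, 0.0]
force: [-0.9, -1.8, 4.1]
finger_gap: 0.028
finger_force: 40.0
```

Call:
send_rows --deltas "0 0 0.004 0;0 0 0.004 0;0 0 0.004 0;0 0 0 0;0 0 0 0"

```text
time: 4.53
tool_pos: [0.5224, 0.0139, 0.1292]
tcp_rot: [0.997, 0.074, 0.0, 0.0]
force: [6.8, -1.9, -9.3]
finger_gap: 0.0281
finger_force: 40.0
```

Call:
send_rows --deltas "0 0 0.002 0;0 0 0.001 0;0 0 0 0;0 0 0 0;0 0 0 0"

```text
time: 5.15
tool_pos: [0.5224, 0.0139, 0.132]
tcp_rot: [0.997, 0.074, 0.0, 0.0]
force: [6.7, -0.7, -10.9]
finger_gap: 0.0282
finger_force: 40.0
```

Call:
send_rows --deltas "-0.0012 0.0079 0 0;-0.0012 0.0079 0 0;-0.0012 0.0079 0 0;-0.0012 0.0079 0 0;0 0 0 0"

```text
time: 5.78
tool_pos: [0.5176, 0.0465, 0.132]
tcp_rot: [0.997, 0.074, 0.0, -0.001]
force: [7.1, 2.3, -11.8]
finger_gap: 0.0281
finger_force: 40.0
```

Call:
send_rows --deltas "0 0 0 0;0 0 0 0;0 0 0 0;0 0 0 0;0 0 0 0"

```text
time: 6.4
tool_pos: [0.5176, 0.0464, 0.132]
tcp_rot: [0.997, 0.074, 0.0, -0.001]
force: [7.1, 2.6, -12.5]
finger_gap: 0.0282
finger_force: 40.0
```

Call:
send_rows --deltas "0 -0.0005 -0.004 0;0 0 -0.004 0;0 0 -0.004 0;0 0 -0.002 0;0 0 0 0"

```text
time: 7.02
tool_pos: [0.5178, 0.0453, 0.1195]
tcp_rot: [0.997, 0.074, 0.001, -0.0]
force: [5.5, 1.1, -6.6]
finger_gap: 0.0282
finger_force: 40.0
```

Call:
send_rows --deltas "0 0 0 0;0 0 0 0;0 0 0 0;0 0 0 0;0 0 0 0" --jaw 0.45

```text
time: 7.65
tool_pos: [0.5173, 0.045, 0.1198]
tcp_rot: [0.997, 0.074, -0.0, -0.0]
force: [0.7, -0.4, -0.3]
finger_gap: 0.0489
finger_force: 0.0
```

Call:
send_rows --deltas "0 0 0.03 0;0 0 0.035 0;0 0 0.035 0;0 0.05 0 0;0 0.06 0 0"

```text
time: 8.28
tool_pos: [0.5181, 0.1554, 0.2209]
tcp_rot: [0.997, 0.073, 0.001, -0.0]
force: [-0.1, 0.5, -0.0]
finger_gap: 0.0486
finger_force: 0.0
```

Call:
send_rows --deltas "0 0.06 0 0;0 0.05 0 0;0 0.03 0 0;0 0 0 0;0 0 0 0"

```text
time: 8.9
tool_pos: [0.5171, 0.2944, 0.2194]
tcp_rot: [0.997, 0.074, -0.0, 0.0]
force: [-0.2, -0.5, -0.7]
finger_gap: 0.0484
finger_force: 0.0
```

```bash
cat > look.py <<'E'
from h import *
import sys
Is=[bot.get_image("top") for _ in range(6)]
I=np.mean([i[0].astype(float) for i in Is],0); D=np.median([i[1] for i in Is],0)
np.savez("top1.npz",I=I,D=D); P=cloud("top",D); Z=P[...,2]
S=(slice(150,240),slice(270,400))
for a,b,nm in((0.107,0.118,'F'),(0.122,0.14,'I')):
    m=np.zeros(Z.shape,np.uint8); m[S]=((Z>a)&(Z<b))[S]
    n,l,s,c=cv2.connectedComponentsWithStats(m)
    for i in range(1,n):
        if s[i,4]>25: print(nm,c[i].round(1),s[i,4],P[l==i].mean(0).round(4))
cv2.imwrite(sys.argv[1],cv2.resize(I.clip(0,255).astype(np.uint8)[165:230,280:380],None,fx=8,fy=8,interpolation=cv2.INTER_CUBIC))
E
python3 look.py pics/t2.png
```

```text
F [321.  183.8] 160 [ 0.5176 -0.039   0.1151]
I [291.3 183.8] 75 [0.5167 0.0454 0.127 ]
```

View pics/t2.png

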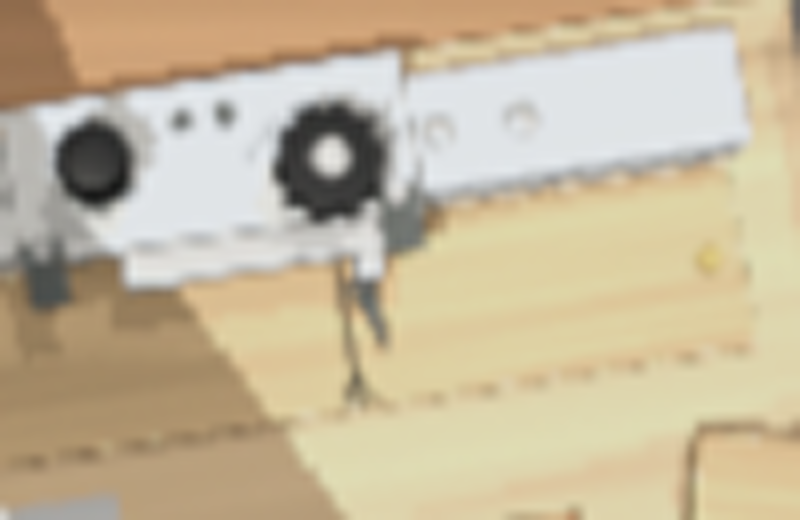

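The image shows the index knob at crop (95,162), the fine knob at (330,158), the pointer tip at about (384,345), and the line running from (345,270) to (355,385). The carriage moved 32 mm and the knob height is back at home.

```bash
cat > tip.py <<'E'
from h import *
I=np.load("top1.npz")["I"]; G=I.mean(2)
d=np.array([-0.1519,0.9884])
def fit(rows,c0,c1,z):
    out=[]
    for v in rows:
        r=G[v,c0:c1]; w=np.clip(np.median(r)-r-8,0,None); out.append(onz("top",(w*np.arange(c0,c1)).sum()/max(w.sum(),1e-6),v,z)[:2])
    return np.array(out)
np.set_printoptions(precision=0,suppress=True,linewidth=200)
print(G[196:214,318:334])
E
cat > t1.py <<'E'
exec(open("tip.py").read())
L=fit(range(201,211),320,326,.0255)
print((L@d*1000).round(1))
g=lambda a,b,z: onz("top",280+(a+.5)/8-.5,165+(b+.5)/8-.5,z)[:2]
for a,b in((384,345),(374,285),(386,330)): print(g(a,b,.029),g(a,b,.029)@d*1000)
E
python3 t1.py
```

```text
[[207. 214. 210. 192. 181. 186. 194. 214. 220. 195. 130. 122. 137. 158. 178. 190.]
 [181. 195. 190. 163. 143. 157. 163. 216. 222. 205. 146. 166. 180. 189. 197. 197.]
 [168. 175. 174. 156. 132. 170. 171. 224. 225. 211. 159. 187. 197. 197. 197. 197.]
 [184. 185. 184. 170. 127. 159. 152. 189. 187. 184. 173. 188. 198. 198. 198. 198.]
 [185. 185. 185. 172. 124. 124. 114. 116. 114. 148. 185. 191. 198. 199. 199. 199.]
 [185. 185. 186. 175. 130. 120. 123. 101. 104. 144. 188. 193. 199. 199. 199. 199.]
 [187. 188. 188. 178. 136. 128. 127. 104. 110. 147. 189. 193. 198. 199. 199. 199.]
 [194. 194. 194. 186. 148. 133. 154. 120. 115. 150. 194. 197. 199. 199. 200. 200.]
 [198. 198. 198. 195. 171. 137. 182. 161. 122. 140. 183. 201. 201. 200. 200. 199.]
 [198. 199. 199. 199. 182. 140. 194. 185. 135. 124. 163. 198. 199. 197. 197. 197.]
 [199. 198. 199. 198. 183. 139. 188. 195. 167. 124. 156. 195. 196. 195. 194. 194.]
 [196. 196. 195. 195. 182. 139. 170. 196. 182. 131. 156. 193. 194. 194. 194. 194.]
 [193. 192. 193. 193. 182. 143. 159. 193. 187. 161. 170. 193. 194. 194. 194. 195.]
 [191. 191. 192. 192. 185. 152. 152. 193. 193. 187. 188. 195. 196. 196. 197. 197.]
 [191. 192. 192. 193. 192. 171. 145. 193. 197. 196. 196. 197. 197. 197. 197. 197.]
 [194. 194. 195. 195. 196. 179. 129. 179. 198. 198. 197. 197. 197. 197. 197. 198.]
 [195. 196. 196. 197. 194. 168. 107. 155. 195. 198. 197. 197. 197. 197. 198. 198.]
 [195. 195. 196. 196. 186. 142. 120. 143. 178. 196. 198. 197. 197. 197. 196. 196.]]
[-125. -125. -122. -119. -117. -117. -117. -117. -117. -117.]
[ 0. -0.] -129.31667478193484
[ 0. -0.] -129.4740655562283
[ 0. -0.] -131.05059347985883
```

Call:
send_rows --deltas "0 -0.055 0 0.125;0 -0.055 0 0.125;0 -0.055 0 0.125;0 -0.055 0 0.125;0 -0.055 0 0.125" --jaw 0.28 --grip_force 30

```text
time: 9.82
tool_pos: [0.5171, 0.0179, 0.2201]
tcp_rot: [0.926, 0.379, 0.0, 0.0]
force: [0.4, -0.3, 0.5]
finger_gap: 0.0635
finger_force: 0.0
```

Call:
send_rows --deltas "0 -0.055 0 0.125;0 -0.003 0 0;0 0 -0.03 0;0 0 0 0;0 0 0 0"

```text
time: 10.45
tool_pos: [0.5175, -0.0373, 0.1902]
tcp_rot: [0.901, 0.434, 0.0, -0.0]
force: [0.1, 0.2, 0.7]
finger_gap: 0.0636
finger_force: 0.0
```

Call:
send_rows --deltas "0 -0.0018 -0.025 0;0 0 -0.025 0;0 0 -0.025 0;0 0 -0.012 0;0 0 0 0"

```text
time: 11.08
tool_pos: [0.5173, -0.0394, 0.1027]
tcp_rot: [0.901, 0.434, -0.0, -0.0]
force: [0.5, -0.0, 0.5]
finger_gap: 0.0635
finger_force: 0.0
```

Call:
send_rows --deltas "0 0 0 0;0 0 0 0;0 0 0 0;0 0 0 0;0 0 0 0" --jaw 1

```text
time: 11.7
tool_pos: [0.5179, -0.0399, 0.1038]
tcp_rot: [0.901, 0.434, 0.001, 0.0]
force: [-2.2, 0.4, 5.4]
finger_gap: 0.0422
finger_force: 30.0
```

```bash
python3 -c "
from h import *
s=bot.read_state();print(s['tool_pos'],s['qpos'],s['finger_gap'],s['torque'],s['tcp_rot'])"
```

```text
[ 0.51786911 -0.03987484  0.10379972] [-1.24847385e-01  1.21238456e-01  2.08013443e+00  8.59722274e-05
  9.38992588e-01  5.47725216e-01] 0.042196516675293116 [0.10036789 0.29336513 0.04204927] [9.00843899e-01 4.34142709e-01 5.34110882e-04 3.04013400e-04]
```

Gripped. Turn clockwise 1.15 rad.

Call:
send_rows --deltas "0 0 0 -0.12;0 0 0 -0.12;0 0 0 -0.12;0 0 0 -0.12;0 0 0 -0.12"

```text
time: 12.32
tool_pos: [0.5179, -0.04, 0.1038]
tcp_rot: [0.989, 0.147, 0.001, 0.0]
force: [-1.7, -0.1, 6.3]
finger_gap: 0.0424
finger_force: 30.0
```

Call:
send_rows --deltas "0 0 0 -0.12;0 0 0 -0.12;0 0 0 -0.12;0 0 0 -0.12;0 0 0 -0.07"

```text
time: 12.95
tool_pos: [0.5179, -0.0401, 0.1038]
tcp_rot: [0.992, -0.127, 0.001, 0.0]
force: [-1.4, 0.4, 6.1]
finger_gap: 0.0421
finger_force: 30.0
```

Call:
send_rows --deltas "0 0 0 0;0 0 0 0;0 0 0 0;0 0 0 0;0 0 0 0"

```text
time: 13.58
tool_pos: [0.5179, -0.0401, 0.1038]
tcp_rot: [0.992, -0.126, 0.001, 0.0]
force: [-2.9, 0.2, 5.4]
finger_gap: 0.042
finger_force: 30.0
```

Call:
send_rows --deltas "0 0 0 0;0 0 0 0;0 0 0.02 0;0 0 0.03 0;0 0 0.035 0" --jaw 0.28

```text
time: 14.2
tool_pos: [0.5165, -0.0397, 0.1875]
tcp_rot: [0.992, -0.126, -0.001, -0.0]
force: [0.5, -0.2, 0.6]
finger_gap: 0.0631
finger_force: 0.0
```

Call:
send_rows --deltas "0 0 0.03 0;0 0.055 0 0;0 0.055 0 0;0 0.055 0 0;0 0.055 0 0"

```text
time: 14.82
tool_pos: [0.517, 0.1818, 0.2175]
tcp_rot: [0.992, -0.126, 0.0, 0.0]
force: [0.4, -0.1, -0.0]
finger_gap: 0.0633
finger_force: 0.0
```

Call:
send_rows --deltas "0 0.055 0 0;0 0.055 0 0;0 0 0 0;0 0 0 0;0 0 0 0"

```text
time: 15.45
tool_pos: [0.5173, 0.2888, 0.2174]
tcp_rot: [0.992, -0.126, -0.0, 0.0]
force: [-0.0, -1.0, 0.8]
finger_gap: 0.0638
finger_force: 0.0
```

```bash
python3 look.py pics/t3.png; python3 tip.py
```

```text
F [321.1 184. ] 157 [ 0.5172 -0.0394  0.1151]
I [291.4 183.7] 77 [0.517  0.045  0.1269]
[[202. 206. 211. 202. 192. 194. 186. 190. 195. 180. 141. 135. 138. 158. 177. 187.]
 [175. 186. 198. 213. 208. 197. 139. 146. 176. 178. 171. 174. 179. 189. 197. 197.]
 [166. 167. 173. 213. 222. 207. 146. 168. 185. 185. 185. 189. 196. 197. 197. 196.]
 [184. 176. 160. 192. 207. 186. 149. 182. 185. 185. 185. 189. 197. 197. 197. 197.]
 [184. 174. 136. 148. 161. 154. 169. 185. 186. 186. 186. 190. 198. 199. 199. 199.]
 [184. 173. 123. 105. 108. 144. 185. 189. 188. 188. 188. 191. 198. 199. 199. 199.]
 [187. 182. 156. 108. 100. 134. 174. 189. 188. 188. 188. 191. 198. 199. 199. 199.]
 [192. 188. 177. 135. 110. 124. 161. 194. 195. 194. 194. 195. 199. 199. 199. 200.]
 [195. 188. 185. 165. 121. 121. 160. 199. 200. 199. 199. 200. 200. 200. 199. 199.]
 [197. 194. 194. 183. 134. 119. 158. 200. 200. 199. 198. 198. 198. 197. 196. 196.]
 [198. 198. 198. 193. 167. 127. 154. 197. 199. 197. 195. 194. 194. 194. 194. 194.]
 [196. 195. 195. 195. 182. 130. 141. 180. 195. 195. 194. 193. 193. 193. 193. 194.]
 [192. 192. 192. 193. 182. 128. 115. 162. 192. 194. 193. 193. 193. 193. 194. 194.]
 [190. 191. 191. 192. 185. 147. 126. 179. 194. 194. 194. 194. 195. 196. 196. 196.]
 [191. 191. 192. 193. 191. 170. 142. 193. 197. 196. 196. 196. 196. 196. 196. 197.]
 [193. 194. 194. 195. 196. 179. 128. 178. 197. 197. 197. 197. 197. 197. 197. 198.]
 [195. 195. 196. 196. 193. 167. 107. 155. 195. 198. 197. 197. 197. 197. 197. 198.]
 [195. 195. 195. 196. 186. 142. 120. 143. 178. 195. 197. 197. 196. 196. 196. 195.]]
```

View pics/t3.png

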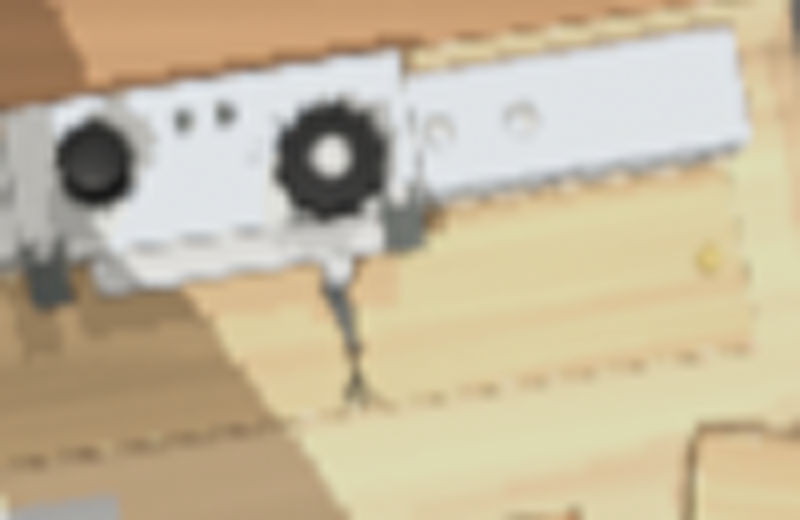

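The image shows the pointer lying nearly along the line, with its tip about 0.5 px (1.5 mm) right of it. I'll trim it with another 0.15 rad clockwise.

Call:
send_rows --deltas "0 -0.055 0 0;0 -0.055 0 0;0 -0.055 0 0;0 -0.055 0 0;0 -0.055 0 0"

```text
time: 16.38
tool_pos: [0.5172, 0.0133, 0.2181]
tcp_rot: [0.992, -0.126, 0.0, -0.0]
force: [1.2, -0.9, -0.4]
finger_gap: 0.0634
finger_force: 0.0
```

Call:
send_rows --deltas "0 -0.055 0 0;0 0 -0.03 0;0 0 -0.03 0;0 0 0 0;0 0 0 0"

```text
time: 17.0
tool_pos: [0.5179, -0.0399, 0.1587]
tcp_rot: [0.992, -0.126, 0.001, 0.0]
force: [0.2, 0.3, -0.3]
finger_gap: 0.063
finger_force: 0.0
```

Call:
send_rows --deltas "0 0 -0.025 0;0 0 -0.02 0;0 0 -0.011 0;0 0 0 0;0 0 0 0"

```text
time: 17.62
tool_pos: [0.5183, -0.0398, 0.1029]
tcp_rot: [0.992, -0.125, 0.001, 0.0]
force: [0.2, 0.1, -0.5]
finger_gap: 0.0634
finger_force: 0.0
```

Call:
send_rows --deltas "0 0 0 0;0 0 0 0;0 0 0 0;0 0 0 0;0 0 0 0" --jaw 1

```text
time: 18.25
tool_pos: [0.5176, -0.0399, 0.1022]
tcp_rot: [0.992, -0.126, 0.0, 0.0]
force: [-0.7, 0.5, 3.6]
finger_gap: 0.0419
finger_force: 30.0
```

Call:
send_rows --deltas "0 0 0 -0.05;0 0 0 -0.05;0 0 0 -0.05;0 0 0 0;0 0 0 0"

```text
time: 18.88
tool_pos: [0.5176, -0.0399, 0.1021]
tcp_rot: [0.98, -0.199, 0.0, -0.0]
force: [-1.6, -0.9, 5.8]
finger_gap: 0.0423
finger_force: 30.0
```

Call:
send_rows --deltas "0 0 0 0;0 0 0 0;0 0 0.02 0;0 0 0.03 0;0 0 0.035 0" --jaw 0.28

```text
time: 19.5
tool_pos: [0.5164, -0.0396, 0.1863]
tcp_rot: [0.98, -0.199, -0.001, 0.0]
force: [-0.4, -0.2, -0.9]
finger_gap: 0.0632
finger_force: 0.0
```

Call:
send_rows --deltas "0 0 0.03 0;0 0.055 0 0;0 0.055 0 0;0 0.055 0 0;0 0.055 0 0"

```text
time: 20.12
tool_pos: [0.5168, 0.1818, 0.2163]
tcp_rot: [0.98, -0.199, -0.0, 0.0]
force: [0.3, -0.4, -0.3]
finger_gap: 0.0632
finger_force: 0.0
```

Call:
send_rows --deltas "0 0.055 0 0;0 0.055 0 0;0 0 0 0;0 0 0 0;0 0 0 0"

```text
time: 20.75
tool_pos: [0.5173, 0.2888, 0.2164]
tcp_rot: [0.98, -0.2, -0.0, 0.0]
force: [-0.4, 0.3, 0.2]
finger_gap: 0.0633
finger_force: 0.0
```

```bash
python3 look.py pics/t4.png; python3 tip.py
```

```text
F [321.1 183.8] 158 [ 0.5175 -0.0392  0.1151]
I [291.4 183.9] 77 [0.5166 0.0451 0.1268]
[[206. 213. 210. 196. 185. 182. 186. 191. 195. 181. 144. 135. 137. 158. 178. 190.]
 [179. 190. 199. 208. 193. 149. 142. 168. 176. 177. 171. 174. 179. 189. 197. 197.]
 [165. 162. 175. 221. 215. 179. 152. 182. 185. 185. 185. 188. 196. 197. 197. 197.]
 [183. 170. 166. 220. 207. 183. 172. 184. 185. 184. 185. 188. 197. 197. 197. 197.]
 [182. 163. 142. 182. 165. 162. 183. 186. 185. 186. 186. 190. 198. 199. 199. 199.]
 [176. 142. 109. 110. 112. 148. 187. 188. 187. 187. 188. 191. 198. 199. 199. 199.]
 [182. 161. 130. 102. 112. 155. 193. 189. 188. 188. 188. 191. 198. 198. 198. 198.]
 [188. 184. 163. 115. 118. 158. 197. 195. 194. 194. 194. 195. 199. 199. 199. 200.]
 [188. 188. 178. 136. 117. 154. 198. 200. 199. 199. 200. 200. 200. 200. 199. 199.]
 [194. 194. 190. 165. 120. 146. 192. 200. 200. 199. 198. 198. 197. 197. 197. 196.]
 [198. 198. 197. 181. 131. 135. 175. 198. 198. 197. 195. 195. 194. 194. 194. 194.]
 [196. 196. 195. 190. 167. 145. 159. 194. 195. 194. 193. 193. 193. 193. 193. 193.]
 [192. 192. 192. 193. 182. 142. 152. 192. 193. 193. 193. 193. 193. 194. 194. 194.]
 [191. 191. 191. 192. 182. 139. 144. 192. 194. 193. 194. 194. 195. 196. 196. 196.]
 [191. 191. 192. 193. 190. 166. 140. 193. 196. 195. 196. 196. 196. 196. 196. 197.]
 [193. 193. 194. 195. 196. 179. 128. 178. 197. 197. 196. 197. 196. 197. 197. 197.]
 [195. 195. 195. 196. 193. 167. 107. 155. 195. 197. 197. 197. 196. 197. 197. 197.]
 [195. 195. 195. 196. 186. 142. 120. 143. 178. 195. 197. 197. 196. 196. 196. 195.]]
```

View pics/t4.png

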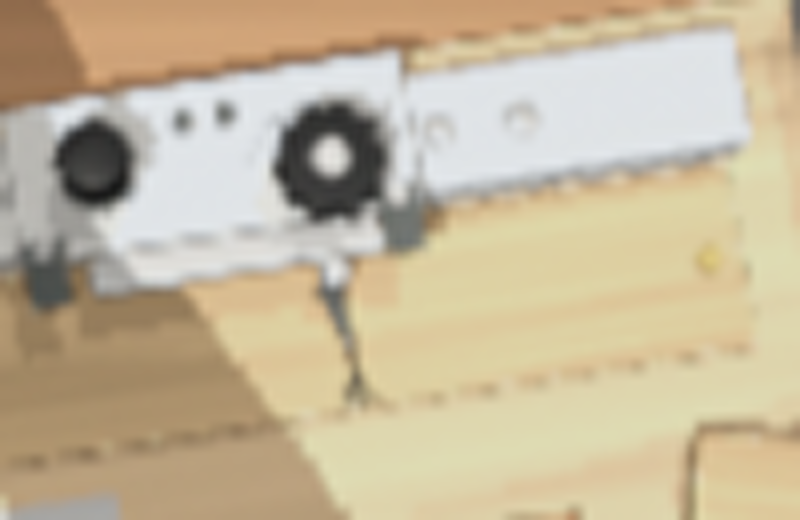

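The pointer now runs straight into the pencil line at crop (350,345), and the extra darkness at its tip is symmetric about the line. The gripper is clear, so I'm handing in.

```bash
python3 -c "
from workcell import bot
print(bot.job_done())"
```

```text
the job is handed in; nothing more can be done
None
```

I moved the stop carriage one notch to the left, let the pin drop home, set the pointer tip to within about 1 mm of the pencil line by the camera, and handed the job in at about 21 s; no verdict was returned.

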